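# Clear the shaker platform and hold a tube block against its sprung bar

## Task

A bottle has broken on the small orbital shaker: take the upright scraper block and sweep the four glass shards off the platform over its right-hand edge, into the grey catch tray there (never touch the glass with the fingers), then stand the scraper back on the worktop. Then stand the aluminium tube block flat on the platform between the two bars, a narrow end squarely towards the sprung bar at the back and about midway along it, and push it against that bar with a steady force of about 12 newtons, so that the bar goes back roughly a centimetre (never all the way to its stop). Finish like that, still gripping the block and pressing, as the third hand for a colleague who will slide up the loose front clamp bar and tighten its thumb nuts; leave that bar and everything else on the bench as they are.

Things in the scene. Friction and masses are not known exactly. Their poses are not given: they have to be found in the camera images.
- shaker: small orbital shaker, fixed, white housing under an aluminium platform 184 (x) x 200 (y) x 8 whose top is 70 above the worktop. Origin on the worktop under the platform's centre; x to its back (away from the robot), y to its left. Instruments up to 230 high (the centrifuge more) stand behind the work, from about x = 530 in the robot's frame
- platform_mid (a point): centre of the platform's top surface, axes as the shaker's. Between the loose front clamp bar (to x = -72) and the sprung bar (from x = 44) lies a bare flat lane 116 wide in x, open at both y ends; the shards lie in it, all within y +-85
- sprung_bar (a joint): how far the sprung bar at the back is pushed towards the shaker's +x (m): 0 at rest, 0.018 fully back. Spring: 3 N to start it, then 0.9 N per mm, so 12 N at 0.010. Aluminium bar 10 thick (x), 124 long (y, centred), 30 high, from 2.5 above the platform, on two rods with coil springs
- bar_face (a point): middle of the sprung bar's flat front face (the face towards the robot), 17.5 above the platform; moves with the bar. Behind the bar a fixed spring housing stands on the platform's back edge (x 70 to 92, y +-59 in the shaker's frame, 37 high)
- clamp_bar_mid (a point): middle of the top face of the loose clamp bar on the platform's front edge: 18 (x) x 196 (y), top 19 above the platform; two thumb nuts at its ends (y = +-88) reach 43 above the platform. It slides in x against 5 N of friction; leave it where it is
- tray: grey catch tray fixed to the shaker under the platform's right-hand (-y) edge, open top, 150 (x) x 88 (y) x 34, walls 3; origin under its centre, axes as the shaker's, at x = -14, y = -131 from the shaker's origin. Its mouth spans the lane, from under the platform's edge (y = -100) to y = -172, 36 below the platform's top
- shard_0: slightly curved brown glass shard, about 26 x 21 x 6, 12 g, lying loose on the platform's lane; origin at the centre of its underside
- shard_1: slightly curved brown glass shard, about 26 x 21 x 6, 12 g, lying loose on the platform's lane; origin at the centre of its underside
- shard_2: slightly curved brown glass shard, about 26 x 21 x 6, 12 g, lying loose on the platform's lane; origin at the centre of its underside
- shard_3: slightly curved brown glass shard, about 26 x 21 x 6, 12 g, lying loose on the platform's lane; origin at the centre of its underside
- scraper: scraper block standing upright on its foot: black rubber foot 100 (x) x 26 (y) x 16 with a white plastic grip 96 (x) x 20 (y) on it, total height 64; about 110 g. Origin at the centre of the underside of the foot, z up, x along its 100 length. Gripped across the 20
- tube_block: solid aluminium tube block with 12 tube holes in its top, 80 (x) x 60 (y) x 42 high, about 420 g. Origin at the centre of its underside, z up. Gripped across the 60; one of its 60 x 42 end faces goes against the bar
- timer: bench timer, 59 x 68 x 24, lying flat behind the tube block's and scraper's area (bystander)
- tape_roll: roll of tape lying flat, 76 across, 16 high, to the right (bystander)
- reagent_a: brown glass bottle with screw cap, 66 across, 130 high, behind and left of the shaker (bystander)
- forceps: steel forceps lying flat, 124 long, far right (bystander)
- petri_0: petri dish, 92 across, 15 high, far right (bystander)
- marker_b: white marker pen lying flat, 118 long, 12 thick, on the worktop between the shaker's tray and the timer (bystander)

How it is judged:
By the outcome, as a careful person would: the job done as asked, in the order asked, and still so for the second after the job is handed in, while the arm keeps its last pose, push and grip.
It also fails if it takes over 64 s, if anything falls off the work surface, if the arm or the gripper's body presses on something with over 40 N, if the wrist force passes 120 N, or if a joint passes its speed limit or range.

## Robot

A 6-joint arm with a two-finger parallel gripper is mounted at the origin on a cart in front of the work surface, level with it; the furniture and walls round the work are solid. World frame = base frame: x ahead of the robot, y to its left, z up, the work surface at z = 0. Lengths are in m, angles in rad, forces in N, time in s.
With the tool pointing down it reaches from about 0.3 to 0.775 m from the base axis. Payload 14.6 kg.
Tool frame: the origin (TCP) lies between the finger pads; the fingertips stand ctrl.tip_extent ahead of it and the grasp point (between the pads) lies 3 mm ahead of it (ctrl.tip_extent is the distance from the TCP to the fingertips, in m); z points along the fingers, y is the line along which they close (so a half turn about z gives the same grasp; the last joint's range is limited). The gripper opens to 94 mm and grips with 3 to 60 N. Pads are 16 mm wide; open, the fingers measure 119 mm over their backs; the gripper's body (75 mm by 177 mm) begins 78 mm behind the grasp point.
Start: joints at [1.039, 0.3, 1.521, -0, 1.321, -0.067], TCP at [0.247, 0.492, 0.189] pointing down, gripper open.
Joint ranges: [-3.03, 3.03], [-0.79, 2.21], [0.23, 2.52], [-1.04, 4.18], [0, 3.07], [-2.55, 2.55]. Speed limits (rad/s): [2.22, 2.22, 2.57, 3.14, 3.14, 3.14].

## Interface

Orientations are given as [roll, pitch, yaw] about the fixed x, y, z axes, in that order (R = Rz(yaw) Ry(pitch) Rx(roll)).
In Python, from station import ctrl gives the robot as it stands.
- The arm moves only by the shell command python3 shift.py 'ROWS' [OPENING] [FORCE]. ROWS is a JSON list of rows, 1 to 10 of them, each an object with the fields dx, dy, dz (the shift in units of 100 mm), rx, ry, rz (a rotation vector in units of 0.05 rad); a field left out counts as zero; each row shifts and turns the commanded pose from where the row before left it, along the tool's axes as they then stand; what a row does not reach is not made up. A row lasts 1/10 s, in which the tool goes at most 0.05 m and 0.15 rad, less where a joint would pass 70% of its speed; a pose out of reach is approached as far as the arm can. OPENING is the finger opening in m, set as the command begins (- or left out keeps the last). The fingers move at their own pace and stop on an object; FORCE is the grip in N (left out, the last holds). Time passes only in rows, so rows that do not move let the fingers close. It prints the time, the measured TCP pose, the force, the opening and the grip force at its end. Input that does not fit is refused with a message, and nothing moves.
- ctrl.get_obs(): the state, without advancing time (a new reading comes with each control period).
- ctrl.camera(name): name is "scene" or "top"; returns a dict with "pixels" (384x512x3 uint8, blue, green, red), "fx", "fy", "cx", "cy" (pixels), "k1" (the pictures are not rectified: a ray, as slopes to the right and down, at radius r is drawn at 1 + k1 r^2 times it, then the intrinsics apply), "extrinsics" (4x4, takes a point from camera to world coordinates). Camera axes: x right, y up, looking along -z (the intrinsics and any distortion apply to the point x, -y, -z); pixel columns grow to the right and rows downward; lengths in m; the calibration is good to about 2 mm. A picture is of the moment at which its call begins. There is no depth.
- ctrl.hand_in(): hands the job in; it is judged then, once.
The state is a dict: "time_s": time; "qpos": joint angles; "joint_vel": joint speeds; "tau": joint torques, N m; "ee_pos": TCP position; "eef_rot": TCP orientation; "force": force on the tool from outside, world axes, zero at the start; "moment": the same for the moment, N m; "grip_width": finger opening in m; "grip_force": force on a finger pad.
Only numpy, scipy, OpenCV 4.12 (cv2) and the standard library are available. Lean on these libraries where they do the work, as an engineer would, in place of code of your own. Each camera call takes 0.05 s, during which the arm holds its last target. There are 200 camera calls.

## Working session

There is one attempt and no reset: what is moved stays moved. The work goes in short steps, Python scripts to look and compute and a shell command to move; the robot and the scene stay as the last step left them, time stands still between calls to the robot, and variables do not carry over. Pictures are saved under pics/ and viewed, at most 10 in all, crops included, and the job is handed in when it is done.

```bash
ls; mkdir -p pics
python3 - <<'E'
from station import ctrl
import cv2
print(ctrl.get_obs(), ctrl.tip_extent)
for n in("scene","top"):
    c=ctrl.camera(n); cv2.imwrite(f"pics/{n}0.png",c["pixels"]); print({k:v for k,v in c.items() if k!="pixels"})
E
```

```text
pics
shift.py
station.py
{'time_s': 0.0, 'qpos': array([ 1.03940798e+00,  3.00487157e-01,  1.52157414e+00,  2.18767587e-05,
        1.32071203e+00, -6.66300151e-02]), 'joint_vel': array([-0.00098586,  0.00057107,  0.0010662 , -0.00068612,  0.00093948,
       -0.00017292]), 'tau': array([ 5.34827086e-05, -5.31811917e+01, -3.52742350e+01,  7.08591426e-02,
        2.43961997e-02, -7.54084249e-05]), 'ee_pos': array([0.24638228, 0.49141153, 0.18878047]), 'eef_rot': array([-3.14041601e+00, -9.97531859e-05,  2.67682883e+00]), 'force': array([-0.0182836 ,  0.05298446, -0.04472108]), 'moment': array([-0.02267773,  0.04939231,  0.03072269]), 'grip_force': 0.0, 'grip_width': 0.09407920903929784} 0.022
{'fx': 449.71639604317124, 'fy': 449.71639604317124, 'cx': 258.86603379951197, 'cy': 194.32868429809892, 'k1': 0.0006980068651943594, 'extrinsics': array([[ 0.58129068,  0.63577545, -0.50782942, -0.36499798],
       [-0.81351   ,  0.46742596, -0.34599776, -0.60198654],
       [ 0.01739577,  0.61424958,  0.78892004,  1.37063211],
       [ 0.        ,  0.        ,  0.        ,  1.        ]])}
{'fx': 433.0242000424668, 'fy': 433.0242000424668, 'cx': 258.2272311778191, 'cy': 200.64970016376202, 'k1': 0.023190193643318296, 'extrinsics': array([[-0.0211289 ,  0.99781084, -0.06266656,  0.35721221],
       [-0.99974588, -0.02059409,  0.00916801, -0.02313399],
       [ 0.00785738,  0.06284435,  0.99799241,  1.76569799],
       [ 0.        ,  0.        ,  0.        ,  1.        ]])}
```
Neither camera at wrist. View pictures, maybe upscaled to 800x600.

Run:
```python
import cv2
for n in("scene","top"):
    i=cv2.imread(f"pics/{n}0.png"); cv2.imwrite(f"pics/{n}0b.png",cv2.resize(i,(800,600),interpolation=cv2.INTER_CUBIC))
```

View pics/scene0b.png

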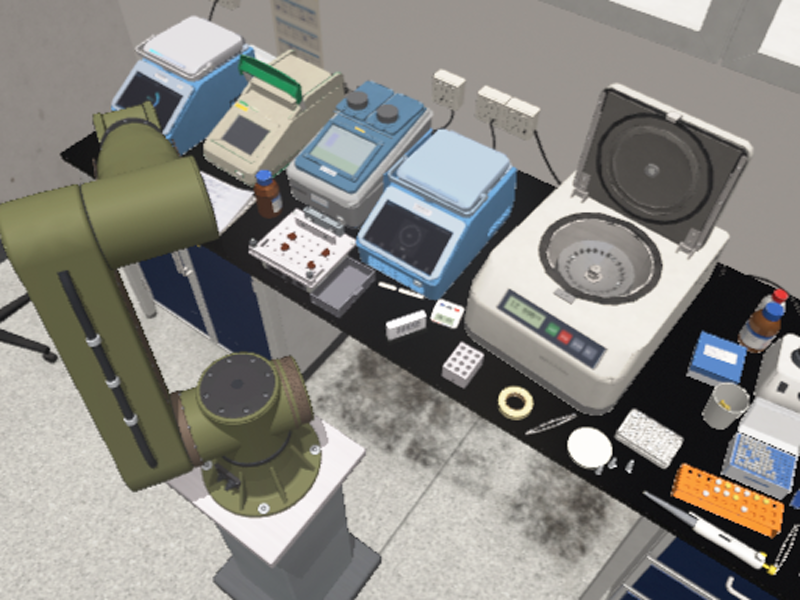

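View pics/top0b.png

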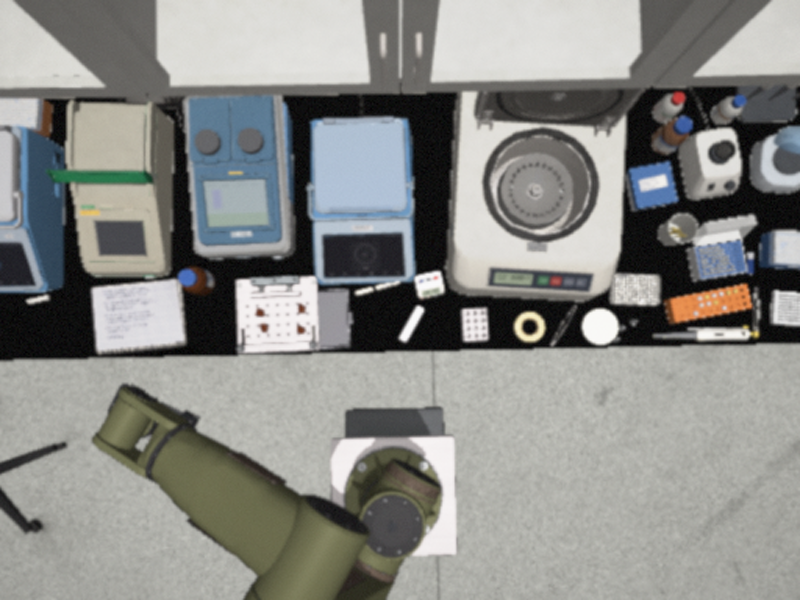

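The top view shows the shaker at about (277,314), the scraper at (411,323) and the tube block at (475,324). The scene view shows the scraper at (406,325) and the tube block at (462,363). I'll zoom in on both.

Run:
```python
import cv2
i=cv2.imread("pics/top0.png")[170:232,140:330]; 
j=cv2.imread("pics/scene0.png")[125:255,150:318]
cv2.imwrite("pics/topc.png",cv2.resize(i,None,fx=4.2,fy=4.2,interpolation=cv2.INTER_CUBIC)); 
cv2.imwrite("pics/scenec.png",cv2.resize(j,None,fx=4.6,fy=4.6,interpolation=cv2.INTER_CUBIC))
```

```text
(no output)
```

View pics/topc.png

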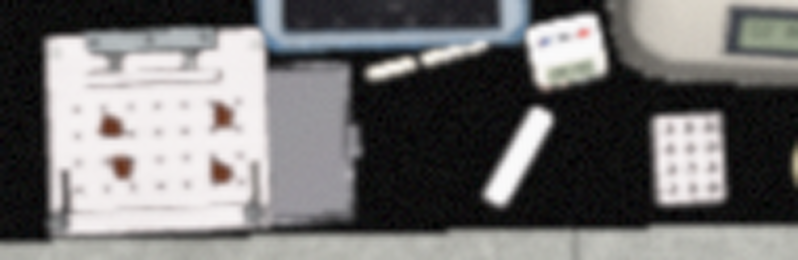

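View pics/scenec.png

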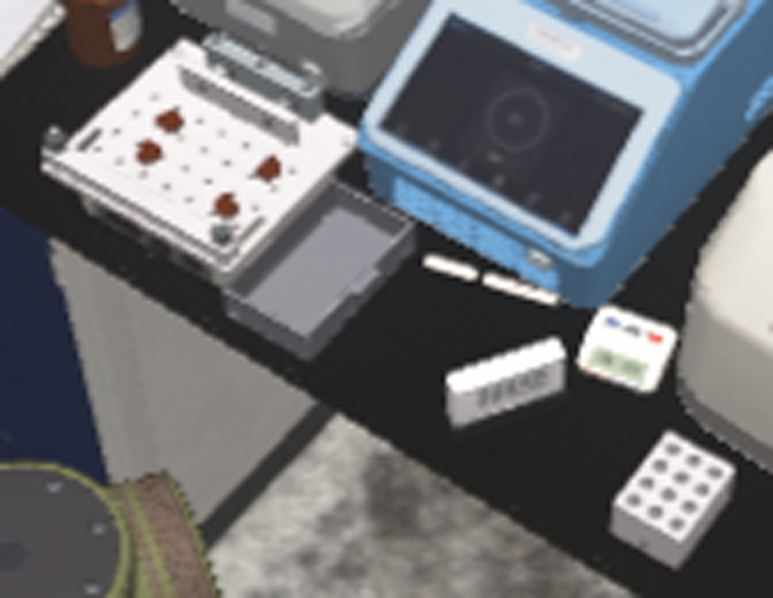

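The crops show the bright scraper top running from (494,200) to (541,112) in the top crop and from (452,386) to (562,350) in the scene crop. The tube block's four top corners are clear in both crops, as are the platform corners and the shards. Next I'll triangulate these points and fit poses.

```bash
cat > vis.py <<'E'
import numpy as np, cv2
from scipy.optimize import least_squares
C={'scene':(449.71639604317124,258.86603379951197,194.32868429809892,.000698,np.array([[.58129068,.63577545,-.50782942,-.36499798],[-.81351,.46742596,-.34599776,-.60198654],[.01739577,.61424958,.78892004,1.37063211]])),
'top':(433.0242000424668,258.2272311778191,200.64970016376202,.02319019,np.array([[-.0211289,.99781084,-.06266656,.35721221],[-.99974588,-.02059409,.00916801,-.02313399],[.00785738,.06284435,.99799241,1.76569799]]))}
def proj(n,p):
    f,cx,cy,k,E=C[n]; q=(np.atleast_2d(p)-E[:,3])@E[:,:3]; s=np.c_[q[:,0]/-q[:,2],-q[:,1]/-q[:,2]]
    s=s*(1+k*(s**2).sum(1))[:,None]; return s*f+[cx,cy]
def tri(a,b,z=None):
    "a top px, b scene px -> point, residual px"
    r=least_squares(lambda p:np.r_[(proj('top',p)[0]-a),(proj('scene',p)[0]-b)],[.45,0,.05]); return r.x,np.abs(r.fun).max()
def onz(n,a,z):
    r=least_squares(lambda p:proj(n,[p[0],p[1],z])[0]-a,[.45,0]); return r.x
tc=lambda u,v:np.array([140+(u+.5)/4.2-.5,170+(v+.5)/4.2-.5])
sc=lambda u,v:np.array([150+(u+.5)/4.6-.5,125+(v+.5)/4.6-.5])
def pose(local,A,B,z=None,x0=(.45,0,.05,0)):
    L=np.array(local,float)
    def P(p):
        c,s=np.cos(p[3]),np.sin(p[3]); return np.c_[p[0]+c*L[:,0]-s*L[:,1],p[1]+s*L[:,0]+c*L[:,1],np.full(len(L),p[2])]
    def fn(p):
        W=P(p);r=[]
        if len(A): r.append((proj('top',W[:len(A)])-A).ravel())
        if len(B): r.append((proj('scene',W)[-len(B):]-B).ravel())
        if z is not None: r.append([(p[2]-z)*2000])
        return np.concatenate(r)
    r=least_squares(fn,x0); return r.x,np.abs(r.fun).max()
E
python3 - <<'E'
from vis import *
np.set_printoptions(precision=4,suppress=True)
T={'scr_far':((541,112),(562,350)),'scr_near':((494,200),(452,386)),
'b_fl':((652,116),(672,433)),'b_fr':((722,112),(735,470)),'b_nr':((727,204),(682,538)),'b_nl':((658,208),(613,497)),
'p_fl':((45,37),(188,42)),'p_fr':((266,31),(357,133)),
's_a':((112,126),(169,121)),'s_b':((121,167),(148,152)),'s_c':((223,116),(268,168)),'s_d':((221,171),(226,205))}
W={}
for k,(a,b) in T.items():
    W[k],e=tri(tc(*a),sc(*b)); print(k,W[k],round(e,2))
a=W['scr_far']-W['scr_near'];print('scr',np.linalg.norm(a),np.arctan2(a[1],a[0]))
L=[(.04,.03),(.04,-.03),(-.04,-.03),(-.04,.03)]
ks=['b_fl','b_fr','b_nr','b_nl']
print('block',pose(L,[tc(*T[k][0]) for k in ks],[sc(*T[k][1]) for k in ks]))
print('scr',pose([(.048,0),(-.048,0)],[tc(541,112),tc(494,200)],[sc(562,350),sc(452,386)]))
# platform
L=[(.092,.1),(.092,-.1),(-.092,.1),(-.092,-.1)]
A=np.array([tc(45,37),tc(266,31)]);B=np.array([sc(188,42),sc(357,133),sc(42,158),sc(222,270)])
def fn(p):
    c,s=np.cos(p[3]),np.sin(p[3]);W=np.array([[p[0]+c*x-s*y,p[1]+s*x+c*y,p[2]] for x,y in L])
    return np.r_[(proj('top',W[:2])-A).ravel(),(proj('scene',W)-B).ravel()]
r=least_squares(fn,[.45,.2,.07,0]);print('plat',r.x,r.fun)
E
```

```text
scr_far [ 0.4819 -0.081   0.0595] 0.44
scr_near [ 0.3994 -0.0342  0.0643] 0.21
b_fl [ 0.4781 -0.1882  0.0396] 0.69
b_fr [ 0.4774 -0.2505  0.0439] 0.38
b_nr [ 0.3913 -0.2529  0.0588] 0.22
b_nl [ 0.3902 -0.1898  0.0585] 0.71
p_fl [0.5624 0.3811 0.0663] 0.87
p_fr [0.5579 0.1777 0.0815] 0.83
s_a [0.4744 0.3196 0.0779] 0.08
s_b [0.4367 0.3111 0.0774] 0.12
s_c [0.4816 0.2165 0.0797] 0.04
s_d [0.4306 0.2192 0.0778] 0.07
scr 0.09494021830018637 -0.5155796029748264
block (array([ 0.4339, -0.2204,  0.0507,  0.0095]), np.float64(1.3650237659431355))
scr (array([ 0.4407, -0.0575,  0.0617, -0.5288]), np.float64(0.5804243008743128))
plat [ 0.4688  0.2788  0.075  -0.0022] [ 0.7327 -0.492  -0.6517  0.0435 -0.8355 -1.1     1.1567  0.6161 -0.5675
  0.5874 -0.109   0.0589]
```

```bash
cat > fit.py <<'E'
from vis import *
from scipy.optimize import minimize
def grad(img):
    g=cv2.GaussianBlur(img.astype(np.float32),(0,0),.7).mean(2)
    return np.hypot(cv2.Sobel(g,cv2.CV_32F,1,0),cv2.Sobel(g,cv2.CV_32F,0,1))
def pts(edges,n=40):
    t=np.linspace(0,1,n)[:,None]; return np.concatenate([(1-t)*np.array(a)+t*np.array(b) for a,b in edges])
def rect(hx,hy,z,cx=0,cy=0):
    c=[(cx+hx,cy+hy,z),(cx+hx,cy-hy,z),(cx-hx,cy-hy,z),(cx-hx,cy+hy,z)]; return [(c[i],c[(i+1)%4]) for i in range(4)]
def fit(G,edges,x0):
    "edges: dict cam->edge list"
    P={n:pts(e) for n,e in edges.items()}
    def sc(p):
        c,s=np.cos(p[2]),np.sin(p[2]);t=0
        for n,L in P.items():
            W=np.c_[p[0]+c*L[:,0]-s*L[:,1],p[1]+s*L[:,0]+c*L[:,1],L[:,2]+(p[3] if len(p)>3 else 0)];q=proj(n,W).astype(np.float32)
            t-=np.minimum(cv2.remap(G[n],q[:,0].reshape(-1,1),q[:,1].reshape(-1,1),cv2.INTER_LINEAR),150).mean()
        return t
    best=None
    for d in np.random.default_rng(0).normal(size=(15,len(x0)))*([.005,.005,.04,.005][:len(x0)]):
        r=minimize(sc,np.array(x0)+d,method='Nelder-Mead',options=dict(initial_simplex=np.array(x0)+d+np.vstack([np.zeros(len(x0)),np.diag([.006,.006,.05,.006][:len(x0)])])))
        if best is None or r.fun<best.fun: best=r
    return best.x,best.fun
E
python3 - <<'E'
from fit import *
np.set_printoptions(precision=4,suppress=True)
G={n:grad(cv2.imread(f"pics/{n}0.png")) for n in C}
def rep(name,E,x0):
    for k in (['top','scene'],['top'],['scene']):
        print(name,k,*fit(G,{n:E[n] for n in k},x0))
    print(' free z',*fit(G,E,list(x0)+[0]))
pl=rect(.092,.1,.07); tr=rect(.075,.044,.034,-.014,-.131)
cl=rect(.009,.098,.089,-.083)
rep('shaker',{'top':pl[:2]+pl[3:]+tr[:3][:2],'scene':[pl[0],pl[3]]+tr[:2]+[((.062,-.1,.07),(.092,-.1,.07))]},[.4688,.2788,0])
b=rect(.04,.03,.042);rep('block',{'top':b,'scene':b+[((-.04,.03,0),(-.04,-.03,0)),((-.04,-.03,.0),(.04,-.03,0))][:1]},[.434,-.22,.01])
s=rect(.048,.01,.064);rep('scr',{'top':s,'scene':s},[.4407,-.0575,-.5288])
E
```

```text
shaker ['top', 'scene'] [0.4781 0.2759 0.0243] -285.8143615722656
shaker ['top'] [ 0.4731  0.2746 -0.005 ] -146.92681884765625
shaker ['scene'] [0.4763 0.2759 0.0196] -141.0582275390625
 free z [0.4696 0.2741 0.0284 0.0091] -287.270751953125
block ['top', 'scene'] [ 0.4356 -0.2177  0.044 ] -300.0
block ['top'] [ 0.4346 -0.2207  0.0356] -150.0
block ['scene'] [ 0.4356 -0.2177  0.044 ] -150.0
 free z [ 0.4346 -0.2207  0.0356  0.0065] -300.0
scr ['top', 'scene'] [ 0.4413 -0.0582 -0.5032] -300.0
scr ['top'] [ 0.4413 -0.0582 -0.5032] -150.0
scr ['scene'] [ 0.4413 -0.0582 -0.5032] -150.0
 free z [ 0.4413 -0.0582 -0.5032  0.0005] -300.0
```

```bash
sed -i 's/,150)\.mean/,CAP).mean/; 1a CAP=500' fit.py
cat > r1.py <<'E'
from fit import *
np.set_printoptions(precision=4,suppress=True)
G={n:grad(cv2.imread(f"pics/{n}0.png")) for n in C}
def rep(name,E,x0):
    for k in (['top','scene'],['top'],['scene']):
        print(name,k,*fit(G,{n:E[n] for n in k},x0))
    print(' free z',*fit(G,E,list(x0)+[0]))
pl=rect(.092,.1,.07); tr=rect(.075,.044,.034,-.014,-.131)
rep('shaker',{'top':pl[:2]+pl[3:]+tr[:2],'scene':[pl[0],pl[3]]+tr[:2]+[((.062,-.1,.07),(.092,-.1,.07))]},[.4688,.2770,0.01])
b=rect(.04,.03,.042);rep('block',{'top':b,'scene':b},[.434,-.22,.02])
s=rect(.048,.01,.064);rep('scr',{'top':s,'scene':s},[.4407,-.0575,-.51])
E
python3 r1.py
```

```text
shaker ['top', 'scene'] [0.4727 0.2793 0.0151] -561.798095703125
shaker ['top'] [0.472  0.2792 0.0168] -306.38653564453125
shaker ['scene'] [ 0.4582  0.2802 -0.0193] -289.207275390625
 free z [0.4719 0.2773 0.0162 0.0046] -569.0819091796875
block ['top', 'scene'] [ 0.437  -0.219   0.0199] -786.4578247070312
block ['top'] [ 0.4355 -0.2196  0.032 ] -425.8731994628906
block ['scene'] [ 0.4383 -0.2188  0.0272] -384.34259033203125
 free z [ 0.4352 -0.2199  0.0336  0.0048] -814.94384765625
scr ['top', 'scene'] [ 0.4394 -0.057  -0.5454] -946.2606201171875
scr ['top'] [ 0.4397 -0.0572 -0.5312] -499.039306640625
scr ['scene'] [ 0.4397 -0.0566 -0.5548] -448.53045654296875
 free z [ 0.4395 -0.0571 -0.5422  0.0011] -946.6591796875
```

```bash
cat > ov.py <<'E'
from fit import *
def overlay(name,imgs,objs,out,ct=(140,170,330,232),cs=(150,125,318,255),ft=4.2,fs=3.2):
    o=[]
    for n,(x0,y0,x1,y1),f in (('top',ct,ft),('scene',cs,fs)):
        im=cv2.resize(imgs[n][y0:y1,x0:x1],None,fx=f,fy=f,interpolation=cv2.INTER_CUBIC)
        for E,p in objs:
            c,s=np.cos(p[2]),np.sin(p[2])
            for e in E:
                L=np.array(e);W=np.c_[p[0]+c*L[:,0]-s*L[:,1],p[1]+s*L[:,0]+c*L[:,1],L[:,2]]
                q=((proj(n,W)-[x0,y0]+.5)*f-.5).round().astype(int); cv2.line(im,tuple(map(int,q[0])),tuple(map(int,q[1])),(0,200,0),1)
        o.append(im)
    h=max(i.shape[1] for i in o); o=[cv2.copyMakeBorder(i,0,0,0,h-i.shape[1],cv2.BORDER_CONSTANT) for i in o]
    cv2.imwrite(out,np.vstack(o)); print(np.vstack(o).shape)
SH=rect(.092,.1,.07)+rect(.075,.044,.034,-.014,-.131)+rect(.009,.098,.089,-.081)+rect(.005,.062,.1025,.049)
BL=rect(.04,.03,.042); SC=rect(.048,.01,.064)
E
python3 - <<'E'
from ov import *
overlay('',{n:cv2.imread(f"pics/{n}0.png") for n in C},[(SH,(.472,.279,.0155)),(BL,(.436,-.2195,.028)),(SC,(.4395,-.057,-.543))],'pics/ov.png',fs=3.6)
E
```

```text
(728, 798, 3)
```

View pics/ov.png

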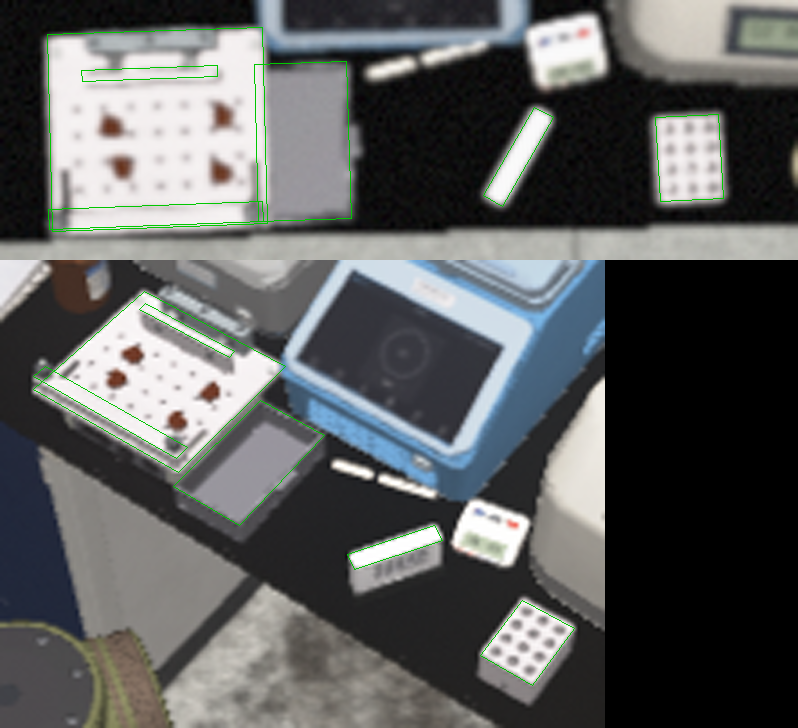

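The overlay outlines lie on the shaker, scraper and block in both views to within about 1 px (3 mm). Next is a helper that gives tool-axis deltas.

```bash
cat > go.py <<'E'
import sys,numpy as np
from scipy.spatial.transform import Rotation as R
from station import ctrl
np.set_printoptions(precision=4,suppress=True)
SH=(.472,.279,.0155)
def sh(x,y,z=0,p=SH):
    c,s=np.cos(p[2]),np.sin(p[2]); return np.array([p[0]+c*x-s*y,p[1]+s*x+c*y,.07+z])
def to(pos,yaw):
    o=ctrl.get_obs(); A=R.from_euler('xyz',o['eef_rot']); B=R.from_euler('xyz',[np.pi,0,yaw]); d=np.array(pos)-o['ee_pos']
    print('t',round(o['time_s'],2),'pos',o['ee_pos'],'rot',o['eef_rot'],'F',o['force'],'w',round(o['grip_width'],4),'q6',round(o['qpos'][5],2))
    print('delta in old axes',A.inv().apply(d),'rotvec',(A.inv()*B).as_rotvec(),'delta in new axes',B.inv().apply(d))
E
python3 - <<'E'
from go import *
to([.4395,-.057,.14],np.pi-.543)
E
```

```text
t 0.1 pos [0.2464 0.4914 0.1888] rot [-3.1405 -0.0001  2.6768] F [-0.2792  0.602   0.0199] w 0.0943 q6 -0.07
delta in old axes [-0.4184 -0.4036  0.0493] rotvec [-0.0011 -0.      0.0782] delta in new axes [-0.4487 -0.3698  0.0488]
```

Careful with the scale: shifts go in units of 100 mm and turns go in units of 0.05 rad. That gives: -0.0345 m is -0.345, -0.0285 m is -0.285, 0.078 rad is 1.56.

```bash
python3 shift.py '[{"rz": 1.56},{"dx": -0.345,"dy": -0.285,"dz": 0.035},{"dx": -0.345,"dy": -0.285,"dz": 0.035},{"dx": -0.345,"dy": -0.285,"dz": 0.035},{"dx": -0.345,"dy": -0.285,"dz": 0.035},{"dx": -0.345,"dy": -0.285,"dz": 0.035},{"dx": -0.345,"dy": -0.285,"dz": 0.035},{"dx": -0.345,"dy": -0.285,"dz": 0.035},{"dx": -0.345,"dy": -0.285,"dz": 0.035},{"dx": -0.345,"dy": -0.285,"dz": 0.035}]' 0.06
python3 shift.py '[{"dx": -0.345,"dy": -0.285,"dz": 0.035},{"dx": -0.345,"dy": -0.285,"dz": 0.035},{"dx": -0.345,"dy": -0.285,"dz": 0.035},{"dx": -0.345,"dy": -0.285,"dz": 0.035},{},{}]'
python3 - <<'E'
from go import *
to([.4395,-.057,.048],np.pi-.543)
E
```

```text
time_s: 1.1
ee_pos: [0.38, 0.1098, 0.1577]
eef_rot: [3.142, 0.0, 2.599]
force: [0.8, 0.5, 0.8]
grip_width: 0.0602
grip_force: 0.0
time_s: 1.7
ee_pos: [0.4389, -0.0577, 0.1434]
eef_rot: [-3.141, -0.001, 2.597]
force: [-0.2, 0.8, 0.7]
grip_width: 0.06
grip_force: 0.0
t 1.7 pos [ 0.4389 -0.0577  0.1434] rot [-3.1413 -0.0011  2.5968] F [-0.1721  0.8045  0.7449] w 0.06 q6 -1.24
delta in old axes [-0.0002  0.001   0.0954] rotvec [-0.0002 -0.0011 -0.0018] delta in new axes [-0.0001  0.0009  0.0954]
```

In the tool's units: 0.03 m is 0.3, 0.02 m is 0.2.

```bash
python3 shift.py '[{"dy": 0.01,"dz": 0.3},{"dz": 0.3},{"dz": 0.2},{"dz": 0.15},{},{}]'
python3 shift.py '[{},{},{},{},{},{}]' 0.005 35
python3 - <<'E'
from go import *
to(sh(-.016,.086,.16),np.pi+.0155)
E
```

```text
time_s: 2.3
ee_pos: [0.4398, -0.0556, 0.0494]
eef_rot: [3.141, 0.0, 2.6]
force: [0.3, -0.6, 0.8]
grip_width: 0.0602
grip_force: 0.0
time_s: 2.9
ee_pos: [0.4397, -0.0565, 0.0489]
eef_rot: [-3.142, -0.0, 2.599]
force: [-0.3, 0.7, 0.4]
grip_width: 0.0154
grip_force: 0.0
t 2.9 pos [ 0.4397 -0.0565  0.0489] rot [-3.1416 -0.      2.5987] F [-0.2531  0.7213  0.3718] w 0.0154 q6 -1.24
delta in old axes [ 0.2048  0.3684 -0.1811] rotvec [-0.     -0.     -0.5584] delta in new axes [-0.0215  0.4209 -0.1811]
```

```bash
python3 shift.py '[{},{},{}]'
python3 - <<'E'
from go import *
from ov import *
im={}
for n in C: im[n]=ctrl.camera(n)["pixels"]; cv2.imwrite(f"pics/{n}1.png",im[n])
overlay('',im,[(SC,(.4395,-.057,-.543))],'pics/ov1.png',ct=(200,160,300,240),cs=(200,140,320,230),ft=4,fs=4)
E
```

```text
time_s: 3.2
ee_pos: [0.4397, -0.0564, 0.0488]
eef_rot: [-3.142, -0.0, 2.599]
force: [-0.3, -0.6, -0.5]
grip_width: 0.005
grip_force: 0.0
(680, 480, 3)
```

View pics/ov1.png

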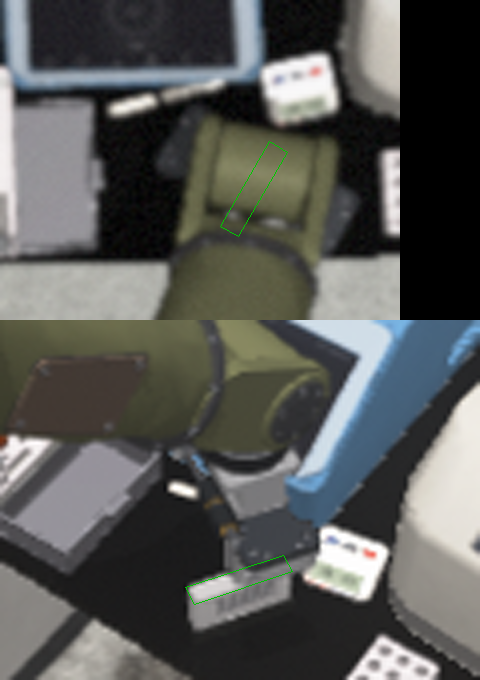

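The scene view shows the scraper still standing with no finger across its near face, and the fingers closed to 5 mm without contact. The gripper ends appear at (180,135) and (340,210) in the top crop, so I'll compare the tool position the camera sees with the reported one.

```bash
python3 - <<'E'
from vis import *
np.set_printoptions(precision=4,suppress=True)
T=lambda u,v:np.array([200+u/4-.375,160+v/4-.375]); S=lambda u,v:np.array([200+u/4-.375,140+(v-320)/4-.375])
for z in(.05,.13,.2): print(z,onz('top',T(260,173),z))
for z in (.05,.13,.2): print('tcp axis',(proj('top',[.4397,-.0565,z])[0]-[200,160])*4,(proj('scene',[.4397,-.0565,z])[0]-[200,140])*4+[0,320])
E
python3 - <<'E'
import cv2,numpy as np
a=cv2.imread('pics/scene1.png')[170:220,235:300];b=cv2.imread('pics/scene0.png')[170:220,235:300]
cv2.imwrite('pics/cmp.png',cv2.resize(np.vstack([b,a]),None,fx=6,fy=6,interpolation=cv2.INTER_CUBIC))
E
```

```text
0.05 [ 0.4556 -0.0641]
0.13 [ 0.451  -0.0622]
0.2 [ 0.447  -0.0605]
tcp axis [251.1945 187.6342] [236.5958 586.2747]
tcp axis [252.7506 183.5378] [238.2294 532.1514]
tcp axis [254.2421 179.6113] [239.7701 481.1088]
```

View pics/cmp.png

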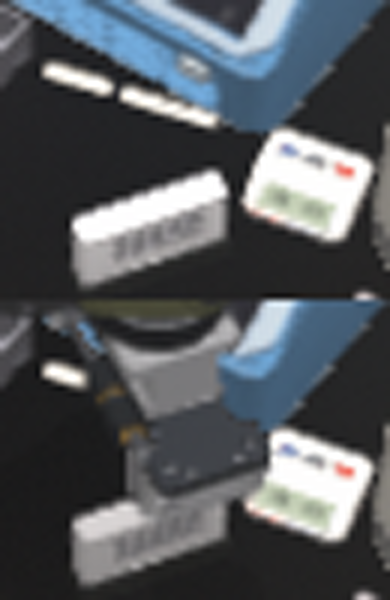

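Run:
```python
from vis import *
np.set_printoptions(precision=4,suppress=True)
T=lambda u,v:np.array([200+u/4-.375,160+v/4-.375]); S=lambda u,v:np.array([200+u/4-.375,140+(v-320)/4-.375])
print(tri(T(343,208),S(268,540)))
import math
# expected near-end of the body, top plate
y=np.array([math.sin(2.599),-math.cos(2.599)])
for s in(1,-1):
  for z in (.13,.17): p=np.r_[np.array([.4397,-.0565])+s*.08*y,z]; print(p,(proj('top',p)[0]-[200,160])*4,(proj('scene',p)[0]-[200,140])*4+[0,320])
G={n:cv2.imread(f'pics/{n}1.png') for n in C}
from ov import *
c=lambda h:rect(.0375,.0885,h)
overlay('',G,[(c(.123),(.4397,-.0565,2.599)),(SC,(.4395,-.057,-.543))],'pics/ov2.png',ct=(200,160,300,240),cs=(220,150,320,225),ft=4.5,fs=5)
```

```text
(array([ 0.4047, -0.1228,  0.2087]), np.float64(3.6407677305153356))
[0.481 0.012 0.13 ] [179.4581 141.4655] [202.9477 467.605 ]
[0.481 0.012 0.17 ] [178.4646 138.2167] [203.0896 438.4104]
[ 0.3984 -0.125   0.13  ] [326.2262 225.7163] [275.5699 600.4642]
[ 0.3984 -0.125   0.17  ] [328.9017 224.5668] [277.2482 572.3256]
(735, 500, 3)
```

View pics/ov2.png

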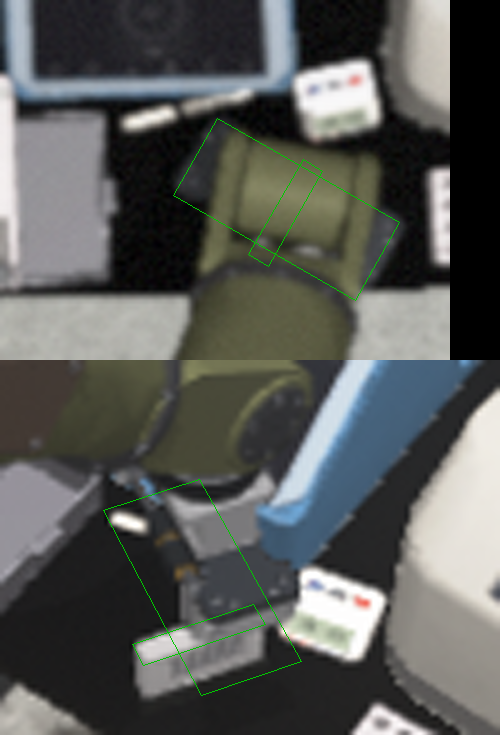

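The top view agrees with the body outline, but in the scene view the gripper sits well above where it should be. I'll lift, turn so that the fingers can be seen, and measure the real tip.

In the tool's units: -0.04 m is -0.4, -0.03 m is -0.3, -0.14 rad is -2.8.

```bash
python3 shift.py '[{},{},{},{}]' 0.06
python3 shift.py '[{"dz": -0.3},{"dz": -0.4},{"dz": -0.3,"rz": -2.8},{"rz": -2.8},{"rz": -2.8},{"rz": -2.8},{"rz": -2.8},{"rz": -2},{},{}]'
python3 - <<'E'
from go import *
from ov import *
to([.4395,-.057,.048],np.pi-.543)
im={}
for n in C: im[n]=ctrl.camera(n)["pixels"]; cv2.imwrite(f"pics/{n}2.png",im[n])
o=ctrl.get_obs();p=(o['ee_pos'][0],o['ee_pos'][1],o['eef_rot'][2]); z=o['ee_pos'][2]
# fingers' line: tips at z-.022, pads +-30 mm
overlay('',im,[([((0,.03,z-.022),(0,-.03,z-.022)),((0,.03,z-.022),(0,.03,z+.075)),((0,-.03,z-.022),(0,-.03,z+.075))],p)],'pics/ov3.png',ct=(210,165,300,235),cs=(210,140,320,225),ft=3,fs=5)
E
```

```text
time_s: 3.7
ee_pos: [0.4397, -0.0564, 0.0488]
eef_rot: [-3.142, 0.0, 2.599]
force: [-0.1, 0.7, -0.6]
grip_width: 0.0334
grip_force: 0.0
time_s: 4.7
ee_pos: [0.4397, -0.0564, 0.1488]
eef_rot: [3.142, -0.0, -2.888]
force: [-0.2, 0.2, 1.0]
grip_width: 0.06
grip_force: 0.0
t 4.7 pos [ 0.4397 -0.0564  0.1488] rot [ 3.1416 -0.0001 -2.8876] F [-0.1944  0.2309  1.0143] w 0.06 q6 -2.04
delta in old axes [ 0.0003 -0.0005  0.1008] rotvec [ 0.     -0.0001  0.797 ] delta in new axes [-0.0002 -0.0006  0.1008]
(635, 550, 3)
```

View pics/ov3.png

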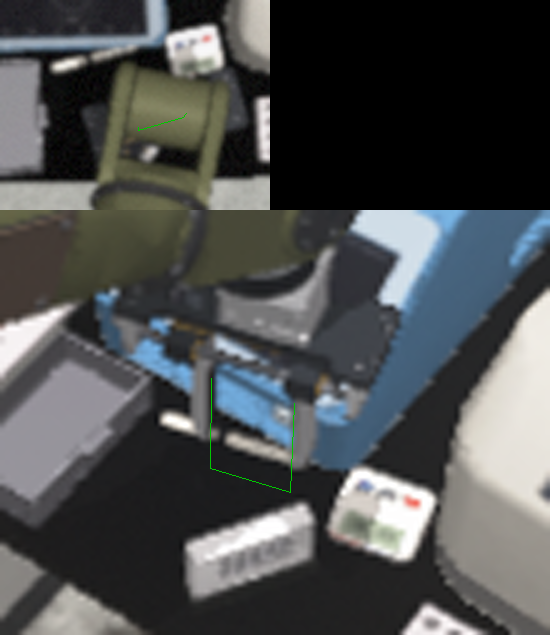

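The scene shows the fingertips at (205,440) and (303,465), about 27 crop pixels above the predicted line. Before the next grasp I'll measure the tip height by touching bare worktop gently.

In the tool's units: 0.04 m is 0.4, -0.032 m is -0.32.

```bash
python3 shift.py '[{"dx": 0.24,"dy": -0.32},{"dx": 0.24,"dy": -0.32},{"dz": 0.4},{"dz": 0.4},{"dz": 0.2},{},{}]' 0.0
python3 shift.py '[{"dz": 0.04},{"dz": 0.04},{}]'
python3 shift.py '[{"dz": 0.04},{"dz": 0.04},{}]'
```

```text
time_s: 5.5
ee_pos: [0.4099, -0.1306, 0.0495]
eef_rot: [-3.141, 0.0, -2.885]
force: [0.8, 0.5, 0.9]
grip_width: 0.0075
grip_force: 0.0
time_s: 5.8
ee_pos: [0.4096, -0.1305, 0.041]
eef_rot: [-3.141, 0.0, -2.884]
force: [0.5, 0.3, 0.6]
grip_width: 0.0004
grip_force: 0.0
time_s: 6.1
ee_pos: [0.4093, -0.1304, 0.0323]
eef_rot: [3.141, -0.001, -2.885]
force: [-0.2, 0.1, -0.3]
grip_width: 0.0005
grip_force: 0.0
```

In the tool's units: 0.004 m is 0.04, 0.003 m is 0.03.

```bash
python3 shift.py '[{"dz": 0.04},{"dz": 0.03},{}]'
python3 shift.py '[{"dz": 0.03},{}]'
python3 - <<'E'
from go import *
from vis import *
to([.41,-.13,.05],np.pi)
im={n:ctrl.camera(n)["pixels"] for n in C}
for n in C: cv2.imwrite(f"pics/{n}3.png",im[n])
E
```

```text
time_s: 6.4
ee_pos: [0.4093, -0.1304, 0.0254]
eef_rot: [3.141, -0.001, -2.884]
force: [0.5, 0.6, 0.6]
grip_width: 0.0002
grip_force: 0.0
time_s: 6.6
ee_pos: [0.4094, -0.1305, 0.0226]
eef_rot: [3.141, -0.0, -2.884]
force: [0.4, 0.5, 0.3]
grip_width: 0.0008
grip_force: 0.0
t 6.6 pos [ 0.4094 -0.1305  0.0226] rot [ 3.1414 -0.0003 -2.8844] F [0.4337 0.4875 0.2905] w 0.0008 q6 -2.22
delta in old axes [-0.0007  0.0003 -0.0274] rotvec [ 0.0002 -0.0003  0.2572] delta in new axes [-0.0006  0.0005 -0.0274]
```

```bash
python3 shift.py '[{"dz": 0.03},{}]'
python3 shift.py '[{"dz": 0.03},{}]' | grep -E 'pos|force'
```

```text
time_s: 6.9
ee_pos: [0.4094, -0.1305, 0.0196]
eef_rot: [3.141, -0.0, -2.884]
force: [0.5, -0.8, -0.2]
grip_width: 0.0002
grip_force: 0.0
ee_pos: [0.4094, -0.1304, 0.0165]
force: [-0.6, -0.3, 0.8]
grip_force: 0.0
```

```bash
ok(){ grep -E 'ee_pos|^force' | tee /dev/stderr | tail -1 | tr -d '[],' | awk '{exit !($4<4 && $4>-4)}'; }
python3 shift.py '[{"dz": 0.04}]' | ok && python3 shift.py '[{"dz": 0.03}]' | ok && python3 shift.py '[{"dz": 0.03}]' | ok && python3 shift.py '[{"dz": 0.03}]' | ok && python3 shift.py '[{"dz": 0.03}]' | ok && python3 shift.py '[{"dz": 0.03}]' | ok && python3 shift.py '[{"dz": 0.03}]' | ok && python3 shift.py '[{"dz": 0.03}]' | ok && python3 shift.py '[{"dz": 0.03}]' | ok
```

```text
ee_pos: [0.4096, -0.1305, -0.0114]
force: [-0.0, 0.0, 0.1]
```

```bash
ok(){ grep -E 'ee_pos|^force' | tee -a log | tail -1 | tr -d '[],' | awk '{exit !($4<4 && $4>-4)}'; }; rm -f log
python3 shift.py '[{"dz": 0.02}]' | ok && python3 shift.py '[{"dz": 0.02}]' | ok && python3 shift.py '[{"dz": 0.02}]' | ok && python3 shift.py '[{"dz": 0.02}]' | ok && python3 shift.py '[{"dz": 0.02}]' | ok && python3 shift.py '[{"dz": 0.02}]' | ok && python3 shift.py '[{"dz": 0.02}]' | ok && python3 shift.py '[{"dz": 0.02}]' | ok && python3 shift.py '[{"dz": 0.02}]' | ok; cat log
```

```text
ee_pos: [0.4095, -0.1305, -0.0135]
force: [-0.4, 0.6, 0.1]
ee_pos: [0.4096, -0.1305, -0.0153]
force: [0.4, 0.5, 0.8]
ee_pos: [0.4098, -0.1306, -0.0162]
force: [-17.6, 7.9, 57.6]
```

Contact came at a reported z of -0.016, so the tips are really about 38 mm higher than the pose report and tip_extent suggest. I'll back off, then find the horizontal offset by imaging the fingers closed and open and differencing the two.

Careful with the scale: shifts go in units of 100 mm and turns go in units of 0.05 rad. That gives: -0.015 m is -0.15.

```bash
python3 shift.py '[{"dz": -0.15},{"dz": -0.15},{},{}]' 0.0
python3 - <<'E'
from go import *
from vis import *
to([.41,-.13,.05],np.pi)
for n in C: cv2.imwrite(f"pics/{n}4.png",ctrl.camera(n)["pixels"])
E
python3 shift.py '[{},{},{},{},{}]' 0.08
python3 - <<'E'
from go import *
from vis import *
for n in C: cv2.imwrite(f"pics/{n}5.png",ctrl.camera(n)["pixels"])
o=ctrl.get_obs();p=o['ee_pos'];yaw=o['eef_rot'][2]
d=np.abs(cv2.imread('pics/scene5.png').astype(int)-cv2.imread('pics/scene4.png')).max(2)
m=(d>25).astype(np.uint8)
n,l,s,c=cv2.connectedComponentsWithStats(m,connectivity=8)
for i in range(1,n):
    if s[i][4]>15: print(s[i],c[i])
for k in range(-1,2): print('pred tip mid (z rep+.016)',proj('scene',[p[0]+.02*k,p[1],p[2]+.016]))
y=np.array([np.sin(yaw),-np.cos(yaw)])
for s_ in(1,-1): print(proj('scene',np.r_[p[:2]+s_*.04*y,p[2]+.016]))
E
```

```text
time_s: 8.7
ee_pos: [0.4096, -0.1305, 0.0126]
eef_rot: [-3.141, 0.0, -2.884]
force: [-0.3, 0.3, -0.2]
grip_width: 0.0005
grip_force: 0.0
t 8.7 pos [ 0.4096 -0.1305  0.0126] rot [-3.1413  0.0004 -2.8844] F [-0.3171  0.3365 -0.1735] w 0.0005 q6 -2.22
delta in old axes [-0.0005  0.0004 -0.0374] rotvec [-0.0002  0.0004  0.2572] delta in new axes [-0.0004  0.0005 -0.0374]
time_s: 9.3
ee_pos: [0.4096, -0.1305, 0.0128]
eef_rot: [3.142, -0.0, -2.884]
force: [-0.4, 0.4, 0.7]
grip_width: 0.0371
grip_force: 0.0
[261 200   6   4  17] [263.7059 201.4118]
[258 205  26  25 302] [270.447  217.5132]
pred tip mid (z rep+.016) [[267.7552 229.1033]]
pred tip mid (z rep+.016) [[270.9366 225.3438]]
pred tip mid (z rep+.016) [[274.0782 221.6314]]
[[260.5181 221.9696]]
[[281.4617 228.7526]]
```

The closed and open fingers lie where the reported x and y put them (columns 258–284, centred at 271), so only z is off, by +38 mm. The fingers closed just above the scraper earlier and didn't move it. Regrasping 38 mm lower.

In the tool's units: -0.04 m is -0.4, 0.0392 m is 0.392, 0.1 rad is 2.

```bash
python3 shift.py '[{"dz": -0.4},{"dz": -0.4},{"dz": -0.2,"rz": 2.8},{"rz": 2.8},{"rz": 2.8},{"rz": 2.8},{"rz": 2.8},{"rz": 2},{"dx": 0.062,"dy": 0.392},{"dx": 0.062,"dy": 0.392}]' 0.06
python3 shift.py '[{"dz": 0.4},{"dz": 0.3},{},{}]'
python3 - <<'E'
from go import *
to([.4395,-.057,.012],np.pi-.543)
E
```

```text
time_s: 10.4
ee_pos: [0.4397, -0.0565, 0.113]
eef_rot: [3.141, 0.0, 2.596]
force: [0.5, -0.1, 0.7]
grip_width: 0.06
grip_force: 0.0
time_s: 10.8
ee_pos: [0.4396, -0.0571, 0.0435]
eef_rot: [-3.141, -0.0, 2.599]
force: [-0.1, 0.0, 0.2]
grip_width: 0.06
grip_force: 0.0
t 10.8 pos [ 0.4396 -0.0571  0.0435] rot [-3.1414 -0.0004  2.5987] F [-0.1014  0.0418  0.2122] w 0.06 q6 -1.24
delta in old axes [0.0001 0.0001 0.0315] rotvec [-0.0002 -0.0004  0.0001] delta in new axes [0.0001 0.     0.0315]
```

In the tool's units: 0.012 m is 0.12, 0.01 m is 0.1.

```bash
python3 shift.py '[{"dz": 0.12},{"dz": 0.1},{"dz": 0.095},{}]'
python3 shift.py '[{},{},{},{},{},{},{},{}]' 0.005 35
```

```text
time_s: 11.2
ee_pos: [0.4388, -0.0569, 0.0102]
eef_rot: [-3.141, -0.002, 2.599]
force: [-0.4, -0.1, 0.3]
grip_width: 0.0601
grip_force: 0.0
time_s: 12.0
ee_pos: [0.4395, -0.057, 0.0115]
eef_rot: [3.141, 0.0, 2.599]
force: [0.4, 1.6, 2.3]
grip_width: 0.0198
grip_force: 35.0
```

In the tool's units: -0.04 m is -0.4, -0.02 m is -0.2, -0.14 rad is -2.8.

```bash
python3 shift.py '[{"dz": -0.4},{"dz": -0.4},{"dz": -0.4},{"dz": -0.2,"rz": -2.8},{"rz": -2.8},{"rz": -2.8},{"rz": -2.76},{},{}]'
python3 - <<'E'
from go import *
to(sh(-.016,.085,.075),np.pi+.0155)
E
```

```text
time_s: 12.9
ee_pos: [0.4393, -0.057, 0.1512]
eef_rot: [3.142, -0.0, -3.131]
force: [-0.2, 0.3, -0.9]
grip_width: 0.0202
grip_force: 35.0
t 12.9 pos [ 0.4393 -0.057   0.1512] rot [ 3.1415 -0.0003 -3.1306] F [-0.169   0.2853 -0.8861] w 0.0202 q6 -1.79
delta in old axes [-0.02    0.4205  0.0062] rotvec [ 0.0001 -0.0003 -0.0045] delta in new axes [-0.0219  0.4204  0.0062]
```

In the tool's units: 0.042 m is 0.42, -0.0021 m is -0.021, -0.0045 rad is -0.09.

```bash
python3 shift.py '[{"dx": -0.021,"dy": 0.42,"rz": -0.09},{"dx": -0.021,"dy": 0.42},{"dx": -0.021,"dy": 0.42},{"dx": -0.021,"dy": 0.42},{"dx": -0.021,"dy": 0.42},{"dx": -0.021,"dy": 0.42},{"dx": -0.021,"dy": 0.42},{"dx": -0.021,"dy": 0.42},{"dx": -0.021,"dy": 0.42},{"dx": -0.021,"dy": 0.42}]'
python3 shift.py '[{"dz": 0.3},{"dz": 0.2},{},{}]'
python3 - <<'E'
from go import *
from ov import *
to(sh(-.015,.085,.0115),np.pi+.0155)
im={n:ctrl.camera(n)["pixels"] for n in C}
for n in C: cv2.imwrite(f"pics/{n}6.png",im[n])
o=ctrl.get_obs();p=o['ee_pos']; b=p[2]-.0115
SB=rect(.05,.013,b)+rect(.05,.013,b+.016)+rect(.048,.01,b+.064)
overlay('',im,[(rect(.092,.1,.07)+rect(.009,.098,.089,-.081)+rect(.005,.062,.1025,.049),(.472,.279,.0155)),(SB,(p[0],p[1],o['eef_rot'][2]))],'pics/ov6.png',ct=(140,168,235,232),cs=(140,115,250,195),ft=4.2,fs=4.1)
E
```

```text
time_s: 13.9
ee_pos: [0.452, 0.3651, 0.1511]
eef_rot: [-3.141, -0.0, -3.126]
force: [1.2, -0.2, -0.6]
grip_width: 0.02
grip_force: 35.0
time_s: 14.3
ee_pos: [0.4525, 0.3633, 0.1018]
eef_rot: [-3.142, -0.0, -3.124]
force: [0.1, 0.5, -0.1]
grip_width: 0.0196
grip_force: 35.0
t 14.3 pos [0.4525 0.3633 0.1018] rot [-3.1415 -0.0001 -3.1241] F [ 0.0961  0.5155 -0.1421] w 0.0196 q6 -0.97
delta in old axes [-0.0032  0.0004  0.0203] rotvec [-0.     -0.0001  0.002 ] delta in new axes [-0.0032  0.0004  0.0203]
(597, 451, 3)
```

View pics/ov6.png

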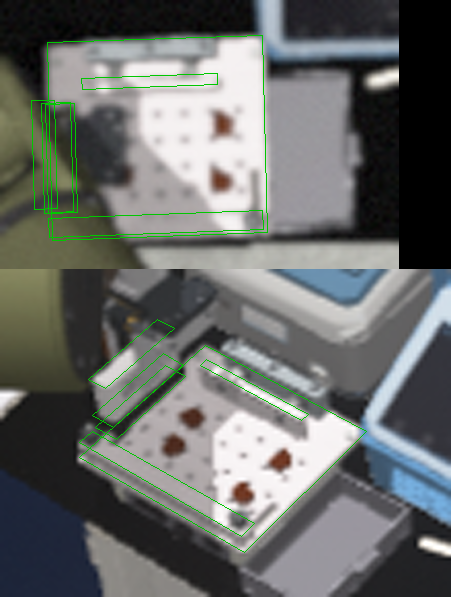

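The overlay shows the scraper where expected in the scene, with its foot at the left end of the lane, from about (95,430) to (185,365), clear of both bars. All four shards are to its right. Now I'll lower it to a light touch.

```bash
ok(){ grep -E 'ee_pos|^force' | tee -a log | tail -1 | tr -d '[],' | awk '{exit !($4<3 && $4>-4)}'; }; rm -f log
python3 shift.py '[{"dx": -0.03,"dz": 0.08},{"dz": 0.05},{"dz": 0.03},{}]' | ok && python3 shift.py '[{"dz": 0.01},{}]' | ok && python3 shift.py '[{"dz": 0.01},{}]' | ok && python3 shift.py '[{"dz": 0.01},{}]' | ok && python3 shift.py '[{"dz": 0.007},{}]' | ok && python3 shift.py '[{"dz": 0.007},{}]' | ok && python3 shift.py '[{"dz": 0.007},{}]' | ok; cat log
```

```text
ee_pos: [0.4551, 0.3632, 0.0848]
force: [0.0, -1.1, -0.8]
ee_pos: [0.4554, 0.3634, 0.0844]
force: [0.3, -0.1, -0.9]
ee_pos: [0.4553, 0.3634, 0.0833]
force: [0.4, 0.1, -0.7]
ee_pos: [0.4553, 0.3634, 0.0822]
force: [1.0, 0.0, -1.3]
ee_pos: [0.4553, 0.3634, 0.0816]
force: [-0.4, 0.2, -1.5]
ee_pos: [0.4554, 0.3635, 0.0815]
force: [-2.1, -0.7, 4.6]
```

In the tool's units: -0.01 m is -0.1, -0.005 m is -0.05.

```bash
python3 shift.py '[{"dy": -0.05},{"dy": -0.1},{"dy": -0.1},{"dy": -0.1},{"dy": -0.1},{"dy": -0.1},{"dy": -0.1},{"dy": -0.1},{"dy": -0.1},{}]'
python3 - <<'E'
from go import *
to(sh(-.015,-.115,.0115),np.pi+.0155)
E
```

```text
time_s: 16.8
ee_pos: [0.4574, 0.277, 0.0815]
eef_rot: [-3.141, 0.001, -3.123]
force: [0.1, -4.2, 6.5]
grip_width: 0.0195
grip_force: 35.0
t 16.8 pos [0.4574 0.277  0.0815] rot [-3.1414  0.0009 -3.1228] F [ 0.0725 -4.2261  6.4914] w 0.0195 q6 -1.11
delta in old axes [ 0.0007 -0.1132  0.    ] rotvec [-0.0002  0.0009  0.0033] delta in new axes [ 0.0004 -0.1132 -0.    ]
```

```bash
python3 shift.py '[{"dy": -0.1},{"dy": -0.1},{"dy": -0.1},{"dy": -0.1},{"dy": -0.1},{"dy": -0.1},{"dy": -0.1},{"dy": -0.1},{"dy": -0.1},{"dy": -0.1}]'
python3 shift.py '[{"dy": -0.1},{"dy": -0.05},{},{}]'
python3 - <<'E'
from go import *
to(sh(-.015,-.115,.0115),np.pi+.0155)
from vis import *
for n in C:
    i=ctrl.camera(n)["pixels"]; cv2.imwrite(f"pics/{n}7.png",i)
    for k,im in (('0',cv2.imread(f'pics/{n}0.png')),('7',i)):
        h=cv2.cvtColor(im,cv2.COLOR_BGR2HSV); m=((h[...,0]<14)|(h[...,0]>172))&(h[...,1]>100)&(h[...,2]>30)&(h[...,2]<190)
        _,_,s,c=cv2.connectedComponentsWithStats(m.astype(np.uint8))
        for a,b in zip(s[1:],c[1:]):
            if a[4]>=5 and 150<b[0]<240 and 125<b[1]<240: print(n,k,a[4],b.round(1))
E
```

```text
time_s: 17.8
ee_pos: [0.4592, 0.1779, 0.0814]
eef_rot: [3.141, 0.001, -3.122]
force: [0.4, 4.3, 6.4]
grip_width: 0.0199
grip_force: 35.0
time_s: 18.2
ee_pos: [0.4591, 0.1633, 0.0807]
eef_rot: [-3.141, -0.001, -3.122]
force: [-0.1, 0.5, -0.6]
grip_width: 0.0199
grip_force: 35.0
t 18.2 pos [0.4591 0.1633 0.0807] rot [-3.1414 -0.0006 -3.1221] F [-0.1027  0.5251 -0.5789] w 0.0199 q6 -1.32
delta in old axes [ 0.0003  0.0005 -0.0008] rotvec [-0.0002 -0.0006  0.004 ] delta in new axes [ 0.0003  0.0005 -0.0008]
scene 0 237 [170.1 126.8]
scene 0 12 [186.7 150.8]
scene 0 16 [182.  157.6]
scene 0 14 [208.2 161.4]
scene 0 13 [198.5 169.3]
scene 7 51 [219.9 179.3]
scene 7 16 [218.6 188.4]
top 0 6 [192.5 197. ]
top 0 9 [166. 200.]
top 0 8 [168.8 209.2]
top 0 9 [192.  210.7]
```

Brown pixels now show only at the scene's (220,179) and (219,188), which is the tray, and none on the platform. I'll lift and carry the scraper back to its old place.

In the tool's units: -0.03 m is -0.3, -0.04 m is -0.4, 0.12 rad is 2.4.

```bash
python3 shift.py '[{"dz": -0.3},{"dz": -0.3},{"dx": 0.02,"dy": -0.4},{"dx": 0.02,"dy": -0.4,"rz": 2.4},{"dx": 0.02,"dy": -0.4,"rz": 2.4},{"rz": 2.4},{"rz": 2.4},{"rz": 1.52},{},{}]'
python3 - <<'E'
from go import *
to([.4395,-.057,.0127],np.pi-.543)
from vis import *
for n in C:
    i=ctrl.camera(n)["pixels"]; cv2.imwrite(f"pics/{n}8.png",i)
    h=cv2.cvtColor(i,cv2.COLOR_BGR2HSV); m=((h[...,0]<14)|(h[...,0]>172))&(h[...,1]>90)&(h[...,2]>30)&(h[...,2]<190)
    _,_,s,c=cv2.connectedComponentsWithStats(m.astype(np.uint8))
    for a,b in zip(s[1:],c[1:]):
        if a[4]>=4 and 150<b[0]<240 and 135<b[1]<240: print(n,a,b.round(1),onz(n,b,.006))
E
```

```text
time_s: 19.3
ee_pos: [0.4508, 0.044, 0.1409]
eef_rot: [-3.141, -0.0, 2.608]
force: [0.7, -0.6, -1.4]
grip_width: 0.0197
grip_force: 35.0
t 19.3 pos [0.4508 0.044  0.1409] rot [-3.1415 -0.0001  2.6081] F [ 0.6719 -0.5741 -1.432 ] w 0.0197 q6 -1.02
delta in old axes [-0.0416 -0.0927  0.1282] rotvec [-0.0001 -0.0001  0.0096] delta in new axes [-0.0425 -0.0923  0.1282]
scene [214 175  12  10  54] [219.7 179.4] [0.4826 0.1644]
scene [217 186   5   5  18] [218.9 188.4] [0.4451 0.1383]
top [207 193   3   3   7] [208. 194.] [0.499  0.1646]
top [206 198   7   8  27] [208.6 201.7] [0.4676 0.1626]
```

All the glass lies at x 0.445–0.50, y 0.138–0.165, which is inside the tray. Now placing the scraper.

In the tool's units: -0.014 m is -0.14, 0.04 m is 0.4, 0.0096 rad is 0.192.

```bash
python3 shift.py '[{"dx": -0.14,"dy": -0.31,"rz": 0.192},{"dx": -0.14,"dy": -0.31},{"dx": -0.145,"dy": -0.303,"dz": 0.3},{"dz": 0.4},{"dz": 0.3},{"dz": 0.2},{"dz": 0.05},{},{}]'
ok(){ grep -E 'ee_pos|^force' | tee -a log | tail -1 | tr -d '[],' | awk '{exit !($4<3 && $4>-4)}'; }; rm -f log
python3 shift.py '[{"dz": 0.015},{}]' | ok && python3 shift.py '[{"dz": 0.01},{}]' | ok && python3 shift.py '[{"dz": 0.007},{}]' | ok && python3 shift.py '[{"dz": 0.007},{}]' | ok && python3 shift.py '[{"dz": 0.007},{}]' | ok; cat log
```

```text
time_s: 20.3
ee_pos: [0.4403, -0.0573, 0.017]
eef_rot: [3.141, 0.001, 2.596]
force: [-0.2, 0.2, -1.2]
grip_width: 0.0197
grip_force: 35.0
ee_pos: [0.44, -0.0572, 0.015]
force: [0.2, -0.6, -1.7]
ee_pos: [0.4396, -0.0572, 0.0136]
force: [-0.9, -0.2, -1.2]
ee_pos: [0.4395, -0.0572, 0.0127]
force: [-0.8, 0.5, -1.3]
ee_pos: [0.4395, -0.0572, 0.012]
force: [-0.3, -0.3, -0.5]
ee_pos: [0.4397, -0.0572, 0.0115]
force: [-1.1, 0.1, 2.4]
```

In the tool's units: -0.04 m is -0.4, -0.02 m is -0.2.

```bash
python3 shift.py '[{},{},{},{},{"dz": -0.2},{"dz": -0.4},{"dz": -0.4},{}]' 0.06
python3 - <<'E'
from go import *
to([.430,-.2195,.1],np.pi+.028)
from fit import *
G={}
for n in C:
    i=ctrl.camera(n)["pixels"]; cv2.imwrite(f"pics/{n}9.png",i); G[n]=grad(i)
b=rect(.04,.03,.042)
for k in (['top','scene'],['top'],['scene']): print(fit(G,{n:b for n in k},[.436,-.2195,.028]))
E
```

```text
time_s: 22.1
ee_pos: [0.4419, -0.0576, 0.1158]
eef_rot: [3.139, 0.007, 2.596]
force: [-0.5, -0.1, -1.3]
grip_width: 0.06
grip_force: 0.0
t 22.1 pos [ 0.4419 -0.0576  0.1158] rot [3.1391 0.0073 2.5958] F [-0.5289 -0.0928 -1.3158] w 0.06 q6 -1.24
delta in old axes [-0.0738 -0.1445  0.016 ] rotvec [ 0.0004  0.0078 -0.5738] delta in new axes [ 0.0164 -0.1615  0.0158]
(array([ 0.4368, -0.219 ,  0.0142]), np.float64(-780.4724731445312))
(array([ 0.4358, -0.2195,  0.0087]), np.float64(-419.4508361816406))
(array([ 0.4383, -0.2188,  0.0272]), np.float64(-383.828857421875))
```

In the tool's units: -0.04 m is -0.4, 0.0035 m is 0.035, -0.148 rad is -2.96.

```bash
python3 shift.py '[{"rz": -2.8},{"rz": -2.8},{"rz": -2.8},{"rz": -2.96},{"dx": 0.035,"dy": -0.4},{"dx": 0.035,"dy": -0.4},{"dx": 0.035,"dy": -0.4},{"dx": 0.035,"dy": -0.4},{},{}]' 0.085
python3 - <<'E'
from go import *
to([.4285,-.219,-.009],np.pi+.022)
E
```

```text
time_s: 23.2
ee_pos: [0.4283, -0.2174, 0.1098]
eef_rot: [3.14, -0.002, -3.121]
force: [1.4, -0.2, 0.3]
grip_width: 0.0848
grip_force: 0.0
t 23.2 pos [ 0.4283 -0.2174  0.1098] rot [ 3.1399 -0.0023 -3.1211] F [ 1.4404 -0.1665  0.3235] w 0.0848 q6 -2.14
delta in old axes [-0.0004 -0.0018  0.1188] rotvec [ 0.0016 -0.0023 -0.0015] delta in new axes [-0.0001 -0.0016  0.1188]
```

```bash
python3 shift.py '[{"dy": -0.015,"dz": 0.3},{"dz": 0.3},{"dz": 0.25},{"dz": 0.15},{"dz": 0.1},{"dz": 0.05},{"dz": 0.03},{}]'
python3 shift.py '[{},{},{},{},{}]' 0.04 45
python3 - <<'E'
from go import *
to(sh(-.006,0,-.007),np.pi+.0155)
E
```

```text
time_s: 24.0
ee_pos: [0.4293, -0.2188, -0.0065]
eef_rot: [-3.141, 0.0, -3.119]
force: [-0.4, 0.0, -0.0]
grip_width: 0.0852
grip_force: 0.0
time_s: 24.5
ee_pos: [0.4293, -0.219, -0.0064]
eef_rot: [-3.141, 0.0, -3.12]
force: [-1.1, 1.2, 5.7]
grip_width: 0.0599
grip_force: 45.0
t 24.5 pos [ 0.4293 -0.219  -0.0064] rot [-3.1415  0.0003 -3.1195] F [-1.1176  1.1925  5.6506] w 0.0599 q6 -2.14
delta in old axes [-0.0477  0.497  -0.0694] rotvec [-0.0001  0.0003  0.0066] delta in new axes [-0.0444  0.4973 -0.0694]
```

```bash
python3 shift.py '[{"dz": -0.3},{"dz": -0.4},{"dz": -0.4},{"dz": -0.3},{"dx": -0.03,"dy": 0.4},{"dx": -0.03,"dy": 0.4},{"dx": -0.03,"dy": 0.4},{"dx": -0.03,"dy": 0.4},{"dx": -0.03,"dy": 0.4},{"dx": -0.03,"dy": 0.4}]'
python3 shift.py '[{"dx": -0.03,"dy": 0.4},{"dx": -0.03,"dy": 0.4},{"dx": -0.03,"dy": 0.4},{"dx": -0.03,"dy": 0.4},{"dx": -0.03,"dy": 0.4},{"dy": 0.4},{"rz": 0.132},{},{}]'
python3 - <<'E'
from go import *
to(sh(-.0132,0,-.0064),np.pi+.0155)
E
```

```text
time_s: 25.5
ee_pos: [0.4413, 0.0229, 0.1329]
eef_rot: [-3.142, -0.001, -3.12]
force: [0.7, 0.6, -4.4]
grip_width: 0.0598
grip_force: 45.0
time_s: 26.4
ee_pos: [0.4514, 0.2608, 0.1329]
eef_rot: [-3.141, -0.001, -3.126]
force: [0.4, -0.2, -4.8]
grip_width: 0.0601
grip_force: 45.0
t 26.4 pos [0.4514 0.2608 0.1329] rot [-3.1409 -0.0009 -3.1265] F [ 0.4071 -0.2116 -4.7884] w 0.0601 q6 -1.13
delta in old axes [-0.0078  0.0179  0.0693] rotvec [-0.0007 -0.0009 -0.0004] delta in new axes [-0.0077  0.0179  0.0693]
```

In the tool's units: 0.02 m is 0.2, 0.0179 m is 0.179.

```bash
python3 shift.py '[{"dx": -0.077,"dy": 0.179},{"dz": 0.2},{"dz": 0.2},{"dz": 0.15},{"dz": 0.08},{"dz": 0.02},{},{}]'
ok(){ grep -E 'ee_pos|^force' | tee -a log | tail -1 | tr -d '[],' | awk '{exit !($4<-1)}'; }; rm -f log
python3 shift.py '[{"dz": 0.015},{}]' | ok && python3 shift.py '[{"dz": 0.01},{}]' | ok && python3 shift.py '[{"dz": 0.007},{}]' | ok && python3 shift.py '[{"dz": 0.005},{}]' | ok && python3 shift.py '[{"dz": 0.005},{}]' | ok && python3 shift.py '[{"dz": 0.005},{}]' | ok; cat log
```

```text
time_s: 27.2
ee_pos: [0.4594, 0.2796, 0.0692]
eef_rot: [3.141, 0.001, -3.126]
force: [1.0, 0.8, -4.8]
grip_width: 0.0596
grip_force: 45.0
ee_pos: [0.4591, 0.2797, 0.0671]
force: [-0.7, -0.4, -6.1]
ee_pos: [0.4589, 0.2797, 0.0658]
force: [0.6, -0.2, -4.9]
ee_pos: [0.459, 0.2796, 0.0651]
force: [-0.1, -0.3, -5.6]
ee_pos: [0.459, 0.2796, 0.0646]
force: [0.5, 0.6, -4.1]
ee_pos: [0.459, 0.2796, 0.0641]
force: [0.4, -0.8, -5.2]
ee_pos: [0.459, 0.2797, 0.0637]
force: [0.8, 0.9, -4.9]
```

```bash
ok(){ grep -E 'ee_pos|^force' | tee -a log | tail -1 | tr -d '[],' | awk '{exit !($4<-2.5)}'; }; rm -f log
python3 shift.py '[{"dz": 0.004},{}]' | ok && python3 shift.py '[{"dz": 0.003},{}]' | ok && python3 shift.py '[{"dz": 0.003},{}]' | ok && python3 shift.py '[{"dz": 0.003},{}]' | ok && python3 shift.py '[{"dz": 0.003},{}]' | ok && python3 shift.py '[{"dz": 0.003},{}]' | ok; cat log
```

```text
ee_pos: [0.459, 0.2797, 0.0636]
force: [-2.6, -2.2, 3.1]
```

```bash
ok(){ grep -E 'ee_pos|^force' | tee -a log | tail -1 | tr -d '[],' | awk '{exit !($2>-3.5 && $4<20)}'; }; rm -f log
python3 shift.py '[{"dx": -0.02,"dz": -0.001},{"dx": -0.02},{}]' | ok && python3 shift.py '[{"dx": -0.015},{"dx": -0.015},{}]' | ok && python3 shift.py '[{"dx": -0.01},{}]' | ok && python3 shift.py '[{"dx": -0.01},{}]' | ok && python3 shift.py '[{"dx": -0.01},{}]' | ok && python3 shift.py '[{"dx": -0.01},{}]' | ok ; cat log
```

```text
ee_pos: [0.4634, 0.2799, 0.0636]
force: [-1.9, 0.1, 3.2]
ee_pos: [0.4662, 0.2799, 0.0636]
force: [-3.2, 0.5, 5.3]
ee_pos: [0.4669, 0.2799, 0.0636]
force: [-5.8, 0.1, 6.7]
```

```bash
rm -f log; f(){ grep -E 'ee_pos|^force|time' | tr '\n' ' '; echo; }
python3 shift.py '[{"dz": -0.002},{}]' | f
python3 shift.py '[{"dx": -0.01},{}]' | f
python3 shift.py '[{"dx": -0.01},{}]' | f
python3 shift.py '[{"dx": -0.01},{}]' | f
python3 - <<'E'
from go import *
o=ctrl.get_obs(); print(o['moment'],o['eef_rot'])
E
```

```text
time_s: 29.6 ee_pos: [0.4668, 0.2799, 0.0636] force: [-7.3, 1.8, 5.1] 
time_s: 29.8 ee_pos: [0.4676, 0.2799, 0.0636] force: [-7.6, 0.2, 6.7] 
time_s: 30.0 ee_pos: [0.4685, 0.2799, 0.0636] force: [-8.5, -0.6, 6.5] 
time_s: 30.2 ee_pos: [0.4694, 0.2799, 0.0636] force: [-10.9, -0.5, 7.2] 
[0.1577 1.552  0.1716] [-3.1415 -0.0013 -3.1258]
```

```bash
f(){ grep -E 'ee_pos|^force|time' | tr '\n' ' '; echo; }
python3 shift.py '[{"dx": -0.01,"dz": -0.002},{}]' | f
python3 shift.py '[{"dx": -0.01,"dz": -0.002},{}]' | f
python3 shift.py '[{"dx": -0.01,"dz": -0.002},{}]' | f
```

```text
time_s: 30.4 ee_pos: [0.4703, 0.2799, 0.0636] force: [-9.3, 0.1, 5.1] 
time_s: 30.6 ee_pos: [0.4711, 0.2799, 0.0637] force: [-8.5, 1.7, 4.8] 
time_s: 30.8 ee_pos: [0.472, 0.2799, 0.0637] force: [-9.2, 0.9, 3.3]
```

```bash
f(){ grep -E 'ee_pos|^force|time' | tr '\n' ' '; echo; }
python3 shift.py '[{"dx": -0.01,"dz": -0.002},{}]' | f
python3 shift.py '[{"dx": -0.01,"dz": -0.002},{}]' | f
python3 shift.py '[{"dx": -0.01,"dz": -0.002},{}]' | f
python3 shift.py '[{"dx": -0.01,"dz": -0.001},{}]' | f
python3 - <<'E'
from go import *
fs=[]
for _ in range(4): ctrl.camera('top'); o=ctrl.get_obs(); fs.append(o['force'])
print(np.mean(fs,0),o['time_s'],o['ee_pos'],o['eef_rot'])
E
```

```text
time_s: 31.0 ee_pos: [0.4729, 0.2799, 0.0637] force: [-9.3, 1.7, 1.2] 
time_s: 31.2 ee_pos: [0.4737, 0.2799, 0.0638] force: [-8.8, 1.6, 0.8] 
time_s: 31.4 ee_pos: [0.4745, 0.2799, 0.0638] force: [-10.3, 1.2, -0.6] 
time_s: 31.6 ee_pos: [0.4754, 0.28, 0.0638] force: [-10.7, 1.2, -0.8] 
[-10.7481   2.1688  -1.0322] 31.8 [0.4754 0.28   0.0638] [-3.1408 -0.0037 -3.1254]
```

```bash
f(){ grep -E 'ee_pos|^force|time|rot' | tr '\n' ' '; echo; }
python3 shift.py '[{"dx": -0.01},{}]' | f
python3 shift.py '[{"dx": -0.005},{},{}]' | f
python3 - <<'E'
from go import *
to([.477,.28,.0638],np.pi+.0155)
fs=[]
from vis import *
for n in ('top','scene','top','scene'): i=ctrl.camera(n)["pixels"]; cv2.imwrite(f'pics/{n}10.png',i); o=ctrl.get_obs(); fs.append(np.r_[o['force'],o['moment']])
print(np.mean(fs,0))
# bar-top edges: brightness profile along shaker x, at places beside the gripper, before vs after (scene)
for y in (-.05,-.04,.05):
  X=np.arange(.030,.075,.003); q=proj('scene',np.array([sh(x,y,.0325) for x in X])).astype(np.float32)
  for k in('0','10'): print(y,k,cv2.remap(cv2.imread(f'pics/scene{k}.png'),q[:,:1],q[:,1:],1).mean(2).ravel().astype(int))
E
```

```text
time_s: 32.0 ee_pos: [0.4762, 0.28, 0.0638] eef_rot: [-3.141, -0.004, -3.125] force: [-12.3, 2.1, -0.2] 
time_s: 32.3 ee_pos: [0.4766, 0.28, 0.0638] eef_rot: [-3.141, -0.004, -3.125] force: [-12.6, 2.4, 0.1] 
t 32.3 pos [0.4766 0.28   0.0638] rot [-3.1408 -0.0042 -3.1254] F [-12.6109   2.4141   0.1173] w 0.0598 q6 -1.12
delta in old axes [-0.0004 -0.      0.    ] rotvec [-0.0008 -0.0042  0.0007] delta in new axes [-0.0004 -0.      0.    ]
[-12.4256   2.1081   0.5252   0.5227   2.141    0.3524]
-0.05 0 [126 122 130 138 173 222 237 234 186 127  97  88  90  97 109]
-0.05 10 [150 143 129 118 109 110 116 120 144 167 169 144 113 103 108]
-0.04 0 [130 112 116 133 169 220 237 243 207 177 155 124 106 100 111]
-0.04 10 [118 118 116 110  98  90 104 117 145 168 175 168 142 113 113]
0.05 0 [209 174 155 137 176 223 241 239 238 243 230 204 166 125 126]
0.05 10 [ 67 107 122 118  97  85  92 122 156 162 146 103  66  67  94]
```

The bar's brightness profile has moved back about 9.5–10 mm, and the push is 12.4 N. The vertical moment (0.35 N m) suggests that the left corner carries the load, so I'll square the block with small turns.

```bash
cat > m.py <<'E'
from go import *
fs=[]
for _ in range(3): ctrl.camera('top'); o=ctrl.get_obs(); fs.append(np.r_[o['force'],o['moment']])
print(np.mean(fs,0),round(o['time_s'],1),o['ee_pos'],o['eef_rot'])
E
python3 shift.py '[{"rz": -0.1},{}]' >/dev/null; python3 m.py
python3 shift.py '[{"rz": -0.1},{}]' >/dev/null; python3 m.py
```

```text
[-12.3595   1.7159   0.3094   0.4212   2.0822   0.013 ] 32.9 [0.4767 0.2799 0.0638] [-3.1407 -0.0042 -3.1209]
[-11.9056   0.0079   0.911    0.194    2.0174  -0.2258] 33.2 [0.4767 0.2798 0.0638] [-3.1406 -0.0043 -3.1164]
```

```bash
python3 shift.py '[{"rz": 0.08},{},{}]' ; python3 m.py
```

```text
time_s: 33.5
ee_pos: [0.4767, 0.2798, 0.0638]
eef_rot: [-3.141, -0.004, -3.12]
force: [-12.2, 0.1, 0.2]
grip_width: 0.0599
grip_force: 45.0
[-12.6702   0.5103   0.1794   0.3323   2.0777  -0.0477] 33.6 [0.4767 0.2799 0.0638] [-3.1407 -0.0043 -3.12  ]
```

Run:
```python
from go import *
from fit import *
np.set_printoptions(precision=4,suppress=True)
G={n:grad(ctrl.camera(n)["pixels"]) for n in C}
print(fit(G,{n:rect(.048,.01,.064) for n in C},[.4395,-.057,-.543]))
o=ctrl.get_obs();print(o['force'],o['grip_force'],o['time_s'])
print(ctrl.hand_in())
```

```text
(array([ 0.4389, -0.0589, -0.5549]), np.float64(-944.9883422851562))
[-12.5004   0.9012  -0.2597] 44.98387813568115 33.75
the job is handed in; nothing more can be done
None
```

The job is handed in: the glass is in the tray, the scraper stands back in its old place, and the arm still grips the tube block, pushing the sprung bar with about 12 N, about 10 mm back, at 33.8 s of 64 s.

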